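Unclamp the mended toothbrush stand and clear up

ROBOT

A 7-joint arm with a two-finger parallel gripper is mounted at the origin on the work surface. World frame = base frame: x ahead of the robot, y to its left, z up, the work surface at z = 0. Lengths are in m, angles in rad, forces in N, time in s.
With the tool pointing down it reaches from about 0.425 to 0.825 m from the base axis. Payload 3.6 kg.
Tool frame: the origin (TCP) lies at the very end of the fingers, on their centre line; the grasp point (between the pads) lies 19 mm behind it; z points along the fingers, y is the line along which they close (so a half turn about z gives the same grasp; the last joint's range is limited). The gripper opens to 93 mm and grips with 3 to 60 N. Pads are 15 mm wide; open, the fingers measure 128 mm over their backs; the gripper's body (75 mm by 188 mm) begins 65 mm behind the grasp point.
Start: joints at [-0.026, 0.615, -0.013, 1.423, 0.008, 1.103, -0.04], TCP at [0.65, 0, 0.219] pointing down, gripper open.
Joint ranges: [-3.12, 3.12], [-0.3, 2.06], [-1.34, 1.32], [0.26, 2.42], [-1.36, 4.5], [0.01, 1.98], [-2.84, 2.84]. Speed limits (rad/s): [2.79, 2.79, 3.14, 3.14, 3.14, 3.14, 3.14].

INTERFACE

Orientations are given as a 3x3 rotation matrix whose columns are the frame's x, y, z axes.
In Python, from bench import env, read_camera, hand_in gives the robot as it stands. Calls block until the motion is done:
- env.reach(position, orientation): joint-space move of the TCP to a pose.
- env.move_l(position, ori=None, max_speed=0.15, f_stop=None): straight line of the TCP; ori=None keeps the orientation; max_speed is the mean speed in m/s. With f_stop (N) it stops when the force on the tool has changed by that much, and returns True; else False.
- env.movej(angles): joint-space move.
- env.set_gripper(opening, grip_force=None): finger opening in m; grip_force is the grip in N (None keeps the last); returns when the fingers have stopped.
- env.dwell(seconds).
- env.solve_ik(position, orientation): joint angles nearest the present ones, or None.
- read_camera(name): name is "scene" or "side" or "wrist"; returns a dict with "image" (480x640x3 uint8, blue, green, red), "fx", "fy", "cx", "cy" (pixels), "xyz" and "orientation" of the camera in the world. Camera axes: x right, y up, looking along -z (the intrinsics and any distortion apply to the point x, -y, -z); pixel columns grow to the right and rows downward; lengths in m; the calibration is good to about 2 mm. The wrist camera is an equidistant fisheye: a pixel r from the principal point sees the ray r / f radians off the axis. A picture is of the moment at which its call begins. There is no depth.
A pose or a line that the arm cannot do raises env.MotionError and nothing moves.
- hand_in(): hands the job in; it is judged then, once.
Readings, each from a call of its own:
- env.read_time_s(): time.
- env.read_q(): joint angles.
- env.read_joint_vel(): joint speeds.
- env.read_joint_torque(): joint torques, N m.
- env.read_tcp_pos(): TCP position.
- env.read_ee_rot(): TCP orientation.
- env.read_force(): force on the tool from outside, world axes, zero at the start.
- env.read_moment(): the same for the moment, N m.
- env.read_gripper_width(): finger opening in m.
- env.read_grasp_force(): force on a finger pad.
Only numpy, scipy, OpenCV 4.12 (cv2) and the standard library are available. Lean on these libraries where they do the work, as an engineer would, in place of code of your own. Each camera call takes 0.05 s, during which the arm holds its last target. There are 200 camera calls.

TASK

The glue on the bamboo toothbrush stand has set: slide the vise jaw well open, then lift the stand out and stand it upright on the floor of the organizer's top tray, beside the lip balm tin. Nest all the mixing cups into one upright stack on the shelf, and put every bamboo offcut in the bin. Leave the other toiletries where they are.

Things in the scene. Friction and masses are not known exactly. Their poses are not given: they have to be found in the camera images.
- vise: Grey quick-slide hobby vise, fixed. Origin: centre of the underside of its bed, z up, x along the vise from sliding jaw to fixed jaw. Bed 130 x 60 mm (92 mm over 8 mm high feet), top at 22 mm. Fixed jaw at x = 45 to 65 mm; both jaws 50 mm wide (y), tops at 56 mm. At x = -65 to -55 mm a 40 mm wide bracket, 59 mm high, carries the spindle.
- vise_jaw (a joint): Position of the sliding jaw in m: 0 = closed on the stand, 0.040 = fully open. It slides along the vise's -x. The nut is released, so the jaw is moved by hand with about 5 N and stays where it is left.
- jaw_top (a point): Centre of the sliding jaw's top face, 56.5 mm above the shelf; moves with the jaw, axes as the vise's. Jaw block 18 mm thick (x), 50 mm wide (y), 34 mm high, its sides clear down to the bed: it can be gripped from above across its width. From its -x face a 12 mm spindle runs 92 mm out at 40 mm height to a 23 mm round knob, 20 mm long.
- stand: Mended bamboo toothbrush stand: an upright block 31 mm (x) by 46 mm (y) by 60 mm high, with two 15 mm holes bored 45 mm deep in its top, 23 mm apart along y; 60 to 100 g. Origin at the centre of its underside, z up. At the start it stands on the vise's bed between the jaws (underside 22 mm above the shelf), its axes as the vise's; it rises 26 mm above the jaws.
- vise_bed (a point): Point on the top of the bed midway between the closed jaws, where the stand is clamped; 22 mm above the shelf, axes as the vise's.
- top_tray (a point): Centre of the floor of the top tray of the white plastic organizer (fixed; three open trays one above another on corner posts, outside 130 mm (x) by 190 mm (y), 146 mm high). This floor is 124 mm above the shelf, 122 mm (x) by 182 mm (y) inside, its rim 22 mm higher; z up, axes along its sides. The lip balm tin lies near its +y end; the rest is empty.
- bin: Round brushed-metal shelf bin, open on top, fixed: 120 mm across at the rim, 104 mm at the foot, 110 mm high, wall 3 mm. Origin at the centre of its underside.
- bin_floor (a point): Centre of the bin's inner floor, 4 mm above the shelf.
- cup1: White plastic mixing cup, upright on the shelf, round, tapered: foot 34 mm, rim 56 mm across, 50 mm high, wall 2.2 mm, inner floor 18 mm above its underside; 30 g. Origin: centre of its underside, z up. All alike, three or four present. Nested in another, its underside rests 18 mm above the lower one's (1.8 mm play all round) and its top 18 mm stand clear.
- cup2: White plastic mixing cup, upright on the shelf, round, tapered: foot 34 mm, rim 56 mm across, 50 mm high, wall 2.2 mm, inner floor 18 mm above its underside; 30 g. Origin: centre of its underside, z up. All alike, three or four present. Nested in another, its underside rests 18 mm above the lower one's (1.8 mm play all round) and its top 18 mm stand clear.
- cup3: White plastic mixing cup, upright on the shelf, round, tapered: foot 34 mm, rim 56 mm across, 50 mm high, wall 2.2 mm, inner floor 18 mm above its underside; 30 g. Origin: centre of its underside, z up. All alike, three or four present. Nested in another, its underside rests 18 mm above the lower one's (1.8 mm play all round) and its top 18 mm stand clear.
- cup4: White plastic mixing cup, upright on the shelf, round, tapered: foot 34 mm, rim 56 mm across, 50 mm high, wall 2.2 mm, inner floor 18 mm above its underside; 30 g. Origin: centre of its underside, z up. All alike, three or four present. Nested in another, its underside rests 18 mm above the lower one's (1.8 mm play all round) and its top 18 mm stand clear.
- offcut1: Bamboo offcut, a plain block 34 x 18 x 16 mm along its own x, y, z; 12 g. Origin at its middle. It starts lying on the shelf with its z up, at any yaw. Three to five offcuts are present.
- offcut2: Bamboo offcut, a plain block 28 x 20 x 14 mm along its own x, y, z; 12 g. Origin at its middle. It starts lying on the shelf with its z up, at any yaw. Three to five offcuts are present.
- offcut3: Bamboo offcut, a plain block 40 x 15 x 15 mm along its own x, y, z; 12 g. Origin at its middle. It starts lying on the shelf with its z up, at any yaw. Three to five offcuts are present.
- offcut4: Bamboo offcut, a plain block 30 x 16 x 20 mm along its own x, y, z; 12 g. Origin at its middle. It starts lying on the shelf with its z up, at any yaw. Three to five offcuts are present.
- offcut5: Bamboo offcut, a plain block 24 x 19 x 18 mm along its own x, y, z; 12 g. Origin at its middle. It starts lying on the shelf with its z up, at any yaw. Three to five offcuts are present.
- tin: Closed round aluminium lip balm tin, 51 mm across, 19 mm high, in the top tray of the organizer, centred 52 to 60 mm towards its +y end. Leave alone. Origin at the centre of its underside.
- comb: Green plastic comb, 37 x 165 x 5 mm, in the middle tray. Leave alone. Origin at the centre of its underside.
- toothbrush: Grey electric toothbrush handle without head, standing upright, 30 mm across, 194 mm high with its pin. Leave alone. Origin at the centre of its underside.
- tweezers: Chrome tweezers lying on edge, 90 mm long (x), 15 mm wide, 8 mm high. Leave alone. Origin at the centre of their underside.
- cream_jar: Amber cream jar with white cap, 58 mm across, 48 mm high. Leave alone. Origin at the centre of its underside.
- mouthwash: Green mouthwash bottle, 60 mm across, 150 mm high. Leave alone. Origin at the centre of its underside.
- floss: White floss case, 52 x 40 x 16 mm. Leave alone. Origin at the centre of its underside.

How it is judged:
By the outcome, as a careful person would: the job done as asked, in the order asked, and still so for the second after the job is handed in, with the robot touching nothing.
Of cup1, cup2, cup3, cup4 only 3 to 4 are there at a start; the rules pass over those that are not, and their reading is None.
Of offcut1, offcut2, offcut3, offcut4, offcut5 only 3 to 5 are there at a start; the rules pass over those that are not, and their reading is None.
At some moment in a run one of cup1, cup2, cup3, cup4, offcut1, offcut2, offcut3, offcut4, offcut5 may be knocked a few centimetres aside while the robot is not near it.
It also fails if it takes over 210 s, if anything falls off the work surface, if the arm or the gripper's body presses on something with over 40 N, if the wrist force passes 120 N, or if a joint passes its speed limit or range.

## Working session

There is one attempt and no reset: what is moved stays moved. The work goes in short steps, each a Python script; the robot and the scene stay as the last script left them, time stands still between calls to the robot, and variables do not carry over. Pictures are saved under pics/ and viewed, at most 17 in all, crops included, and the job is handed in when it is done.

```bash
mkdir -p pics; ls
cat > h.py <<'E'
import numpy as np, cv2
from bench import env, read_camera, hand_in
def ray(c,u,v):
    x=(u-c["cx"])/c["fx"]; y=(v-c["cy"])/c["fy"]
    if c.get("fish"):
        r=np.hypot(x,y); s=np.sin(r)/r if r>1e-9 else 1.; d=np.array([x*s,-y*s,-np.cos(r)])
    else: d=np.array([x,-y,-1.])
    return np.array(c["orientation"])@d
def cam(n):
    c=dict(read_camera(n)); c["fish"]=(n=="wrist"); return c
def onz(c,u,v,z):
    d=ray(c,u,v); o=np.array(c["xyz"]); return o+d*(z-o[2])/d[2]
def proj(c,p):
    q=np.array(c["orientation"]).T@(np.array(p)-np.array(c["xyz"])); x,y,z=q[0],-q[1],-q[2]
    if c.get("fish"):
        h=np.hypot(x,y); t=np.arctan2(h,z); k=t/h if h>1e-9 else 1/z
        return c["cx"]+c["fx"]*x*k, c["cy"]+c["fy"]*y*k
    return c["cx"]+c["fx"]*x/z, c["cy"]+c["fy"]*y/z
def down(yaw):  # tool y axis (closing line) at angle yaw+90deg ; tool x at yaw
    c,s=np.cos(yaw),np.sin(yaw); return np.array([[c,s,0],[s,-c,0],[0,0,-1.]])
E
python3 - <<'E'
from h import *
for n in ("scene","side","wrist"):
    c=cam(n); cv2.imwrite(f"pics/{n}0.png",c["image"]); print(n,c["fx"],c["cx"],c["cy"],np.round(c["xyz"],3),np.round(c["orientation"],3).tolist(),[k for k in c])
print(env.read_ee_rot(),env.read_time_s())
E
```

```text
pics
scene 536.657074526382 318.81299921815116 241.69337020031307 [1.274 0.054 0.948] [[-0.107, -0.788, 0.606], [0.994, -0.092, 0.057], [0.011, 0.609, 0.793]] ['image', 'fx', 'fy', 'cx', 'cy', 'xyz', 'orientation', 'fish']
side 583.6470532660466 321.1712312827655 245.13907408985995 [ 0.278 -0.75   0.995] [[0.918, 0.295, -0.265], [-0.397, 0.679, -0.618], [-0.003, 0.672, 0.74]] ['image', 'fx', 'fy', 'cx', 'cy', 'xyz', 'orientation', 'fish']
wrist 371.64829954431775 318.6132122349552 236.1437366040386 [0.65  0.07  0.384] [[1.0, -0.0, 0.001], [0.0, 0.968, 0.253], [-0.001, -0.253, 0.968]] ['image', 'fx', 'fy', 'cx', 'cy', 'xyz', 'orientation', 'fish']
[[-1.88772296e-05  9.99998183e-01 -1.90610128e-03]
 [ 1.00000000e+00  1.88622396e-05 -7.88220837e-06]
 [-7.84624071e-06 -1.90610143e-03 -9.99998183e-01]] 0.15
```

View pics/scene0.png

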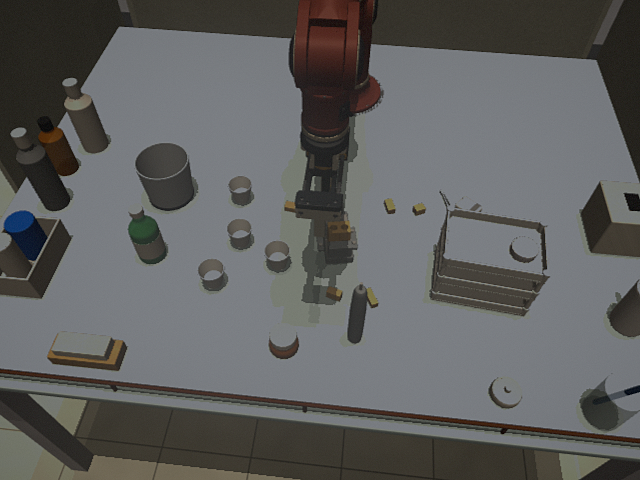

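View pics/side0.png

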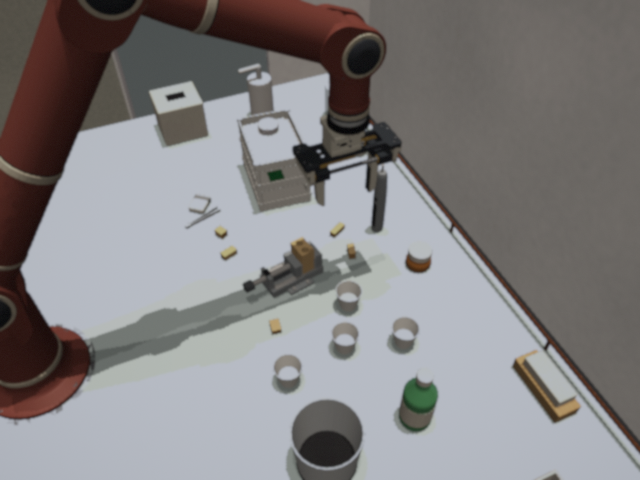

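View pics/wrist0.png

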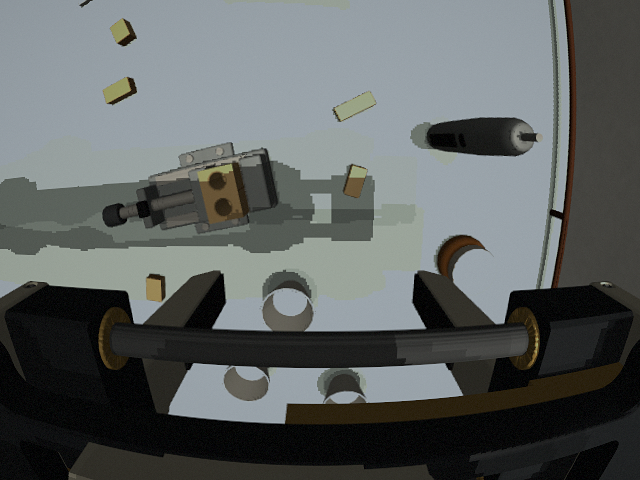

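The scene shows four cups (scene px about (240,186), (239,230), (277,252), (211,270)) and five offcuts (wrist px (122,32), (119,90), (354,106), (355,181), (155,288)). The stand is in the vise at wrist px (220,193), the organizer at scene px (490,250) and the bin at scene px (165,165).

Run:
```python
from h import *
# offcuts/stand by colour, wrist+scene
for n,z in (("wrist",.016),("scene",.016)):
    c=cam(n); im=c["image"]; hsv=cv2.cvtColor(im,cv2.COLOR_BGR2HSV)
    m=cv2.inRange(hsv,(12,70,60),(32,255,255))
    cs,_=cv2.findContours(m,cv2.RETR_EXTERNAL,cv2.CHAIN_APPROX_NONE)
    for k in cs:
        a=cv2.contourArea(k)
        if a<25: continue
        (u,v),wh,an=cv2.minAreaRect(k); print(n,int(a),int(u),int(v),np.round(onz(c,u,v,z),3)[:2])
c=cam("scene")
for u,v in ((240,183),(239,227),(277,248),(211,267)): print("cup",np.round(onz(c,u,v,.05),3))
for u,v in ((447,212),(545,222),(547,274),(437,268)): print("org",np.round(onz(c,u,v,.146),3))
print("bin",onz(c,164,159,.11)); print("tin",onz(c,525,246,.14))
w=cam("wrist")
for u,v,z in ((112,215,.04),(217,181,.082),(224,207,.082)): print("vise",np.round(onz(w,u,v,z),3))
cv2.imwrite("pics/s1.png",cv2.resize(c["image"][160:360,180:560],None,fx=2.1,fy=2.1,interpolation=cv2.INTER_CUBIC))
cv2.imwrite("pics/w1.png",cv2.resize(w["image"][120:270,90:300],None,fx=3.5,fy=3.5,interpolation=cv2.INTER_CUBIC))
```

```text
wrist 103 102 346 [ 0.364 -0.176]
wrist 177 533 340 [ 0.93  -0.167]
wrist 305 153 289 [ 0.459 -0.09 ]
wrist 236 457 253 [ 0.801 -0.046]
wrist 289 354 180 [0.685 0.031]
wrist 1779 219 193 [0.548 0.019]
wrist 374 116 89 [0.431 0.137]
wrist 260 119 30 [0.432 0.206]
scene 411 84 348 [ 0.866 -0.425]
scene 88 370 296 [0.688 0.107]
scene 129 333 292 [0.689 0.031]
scene 352 339 230 [0.525 0.029]
scene 67 419 208 [0.438 0.208]
scene 72 289 206 [ 0.466 -0.091]
scene 68 389 204 [0.433 0.138]
scene 220 50 135 [ 0.299 -0.732]
cup [ 0.439 -0.208  0.05 ]
cup [ 0.567 -0.185  0.05 ]
cup [ 0.614 -0.095  0.05 ]
cup [ 0.677 -0.221  0.05 ]
org [0.558 0.24  0.146]
org [0.561 0.43  0.146]
org [0.686 0.415 0.146]
org [0.696 0.217 0.146]
bin [ 0.44228007 -0.37257661  0.11      ]
tin [0.6210144  0.38592569 0.14      ]
vise [0.432 0.003 0.04 ]
vise [0.565 0.039 0.082]
vise [0.57  0.017 0.082]
```

View pics/s1.png

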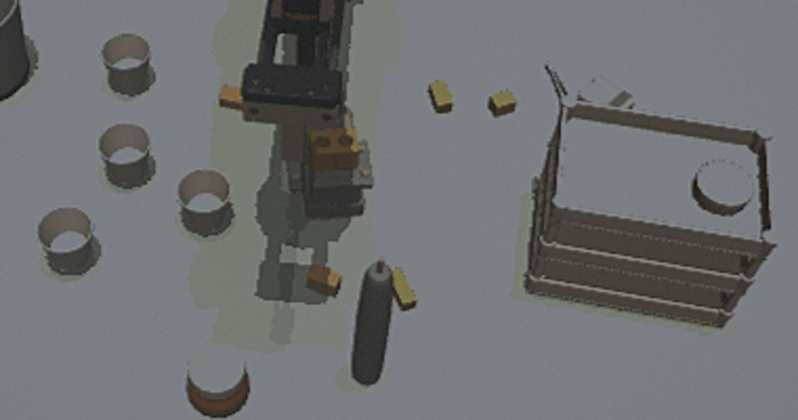

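View pics/w1.png

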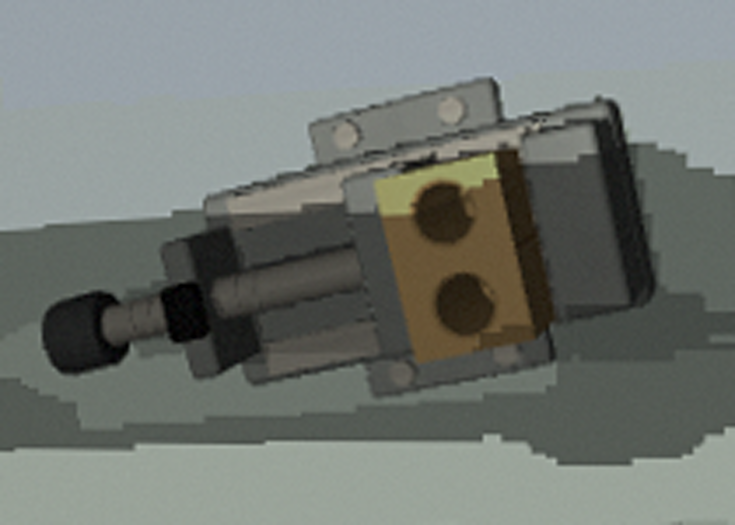

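The crops put the stand's hole centres at wrist px (216.9,180.3) and (222.9,207.1), which gives a 22.6 mm spacing and a vise yaw of about 12.5°. I'll refine this from above before gripping the jaw.

```bash
cat >> h.py <<'E'
def rd(yaw_deg):
    return down(np.deg2rad(yaw_deg))
def t(): return round(env.read_time_s(),1)
E
python3 - <<'E'
from h import *
env.reach([0.535,0.02,0.20],rd(12.5)); print(t(),env.read_q())
c=cam("wrist"); cv2.imwrite("pics/w2.png",c["image"]); print(c["xyz"])
hsv=cv2.cvtColor(c["image"],cv2.COLOR_BGR2HSV); m=cv2.inRange(hsv,(12,60,50),(34,255,255))
for k in cv2.findContours(m,cv2.RETR_EXTERNAL,cv2.CHAIN_APPROX_NONE)[0]:
    if cv2.contourArea(k)>60:
        b=cv2.boxPoints(cv2.minAreaRect(k)); print(int(cv2.contourArea(k)),b.round().tolist())
s=cam("scene"); w=np.array
print("toothbrush",onz(s,361,286,.194),onz(s,355,341,0.0))
print("mouthwash",onz(s,138,211,.15),"jar",onz(s,283,338,.048))
E
```

```text
1.4 [-0.30688572  0.47373472  0.34012575  1.78846166 -0.19386226  0.91122135
 -1.23355573]
[0.60331909 0.03592405 0.36664003]
223 [[92.0, 317.0], [111.0, 313.0], [122.0, 367.0], [103.0, 371.0]]
224 [[525.0, 368.0], [528.0, 311.0], [541.0, 312.0], [538.0, 369.0]]
402 [[388.0, 311.0], [395.0, 292.0], [419.0, 300.0], [413.0, 319.0]]
105 [[179.0, 272.0], [194.0, 270.0], [195.0, 283.0], [181.0, 285.0]]
282 [[121.0, 263.0], [142.0, 257.0], [147.0, 276.0], [126.0, 281.0]]
2044 [[287.0, 210.0], [289.0, 168.0], [349.0, 170.0], [347.0, 212.0]]
toothbrush [0.78166053 0.08009882 0.194     ] [0.78369331 0.08268014 0.        ]
mouthwash [ 0.62918883 -0.36162225  0.15      ] jar [ 0.81742529 -0.05214289  0.048     ]
```

View pics/w2.png

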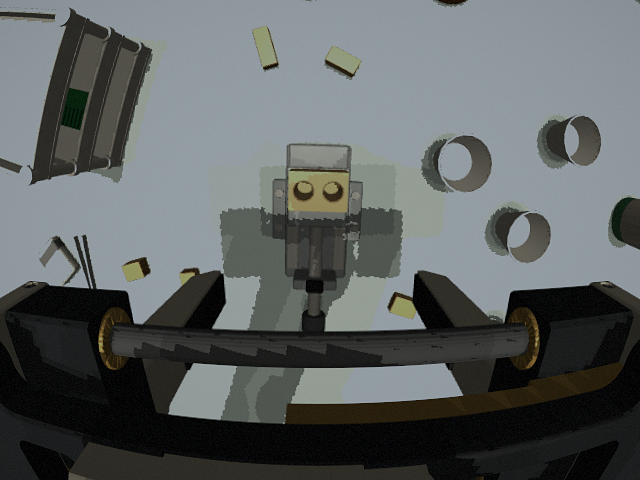

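The view is nearly aligned with the vise: holes at px (304,191) and (333,191), knob at (313,320), fixed jaw top edge from (288,145) to (351,146). Next I'll slide the jaw.

Run:
```python
from h import *
c=cam("wrist"); g=cv2.cvtColor(c["image"],cv2.COLOR_BGR2GRAY)
roi=g[172:210,288:349]; m=(roi<90).astype(np.uint8)
n,_,st,ce=cv2.connectedComponentsWithStats(m)
h=[(ce[i]+[288,172],st[i]) for i in range(1,n) if 80<st[i][4]<600]; 
print([(x[0].round(1).tolist(),int(x[1][4])) for x in h])
P=[onz(c,304,190,.082),onz(c,333,190.5,.082)]
k=onz(c,313.5,318,.04); f=onz(c,319.5,145,.056); print("knob",k,"fix",f)
C=(P[0]+P[1])/2; d=P[0]-P[1]; print(C,np.hypot(*d[:2]),"yaw holes",np.rad2deg(np.arctan2(-d[0],d[1])),"axis",np.rad2deg(np.arctan2((f-k)[1],(f-k)[0])), "fix edge dist",np.hypot(*(f-C)[:2]))
```

```text
[([301.5, 193.4], 181), ([333.9, 193.6], 192)]
knob [0.43905626 0.00391846 0.04      ] fix [0.60118109 0.03411896 0.056     ]
[0.56720673 0.02743082 0.082     ] 0.022344575290901558 yaw holes 11.532035662777918 axis 10.55207350826344 fix edge dist 0.0346264125789088
```

```bash
cat >> h.py <<'E'
YV=11.3; XV=np.array([np.cos(np.deg2rad(YV)),np.sin(np.deg2rad(YV)),0]); ST=np.array([0.567,0.0275,0])
def st(): return t(),np.round(env.read_tcp_pos(),4).tolist(),"w",round(env.read_gripper_width(),4),"g",round(float(np.max(env.read_grasp_force())),1),"F",np.round(env.read_force(),1).tolist()
E
python3 - <<'E'
from h import *
R=rd(YV); J=ST-0.0245*XV
env.reach([J[0],J[1],.12],R)
print(env.move_l([J[0],J[1],.031],max_speed=.1,f_stop=8),st())
env.set_gripper(0.03,20); print(st())
p=np.array(env.read_tcp_pos())-XV*.038
print(env.move_l(p,R,max_speed=.04,f_stop=35),st())
env.set_gripper(0.075); print(st())
p=env.read_tcp_pos(); env.move_l([p[0],p[1],.12]); 
env.reach(np.r_[(ST-.03*XV)[:2],.2],R)
c=cam("wrist"); cv2.imwrite("pics/w3.png",c["image"][100:340,200:520]); print(t())
E
```

```text
False (3.1, [0.5436, 0.0227, 0.0317], 'w', 0.0934, 'g', 0.0, 'F', [-0.9, -0.0, 0.3])
(3.8, [0.5428, 0.0236, 0.031], 'w', 0.0499, 'g', 20.0, 'F', [-0.5, 2.1, 0.0])
False (4.9, [0.5077, 0.017, 0.031], 'w', 0.0498, 'g', 20.0, 'F', [3.9, 3.6, -4.3])
(5.5, [0.5055, 0.0161, 0.031], 'w', 0.0751, 'g', 0.0, 'F', [-0.0, 0.1, 0.1])
6.8
```

View pics/w3.png

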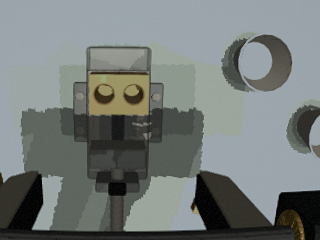

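The jaw slid about 36 mm and the stand is still in place, with holes at crop px (104,94) and (132,94). Before lifting, I'll look at the tray from above.

Run:
```python
from h import *
env.reach([0.63,0.24,0.32],rd(90))
c=cam("wrist"); cv2.imwrite("pics/w4.png",c["image"]); print(t(),c["xyz"],np.round(c["orientation"],4).tolist(),c["fx"],c["cx"],c["cy"])
```

```text
7.9 [0.63029136 0.30883183 0.48427838] [[1.0, 0.0021, 0.003], [-0.0028, 0.9668, 0.2554], [-0.0024, -0.2554, 0.9668]] 371.64829954431775 318.6132122349552 236.1437366040386
```

View pics/w4.png

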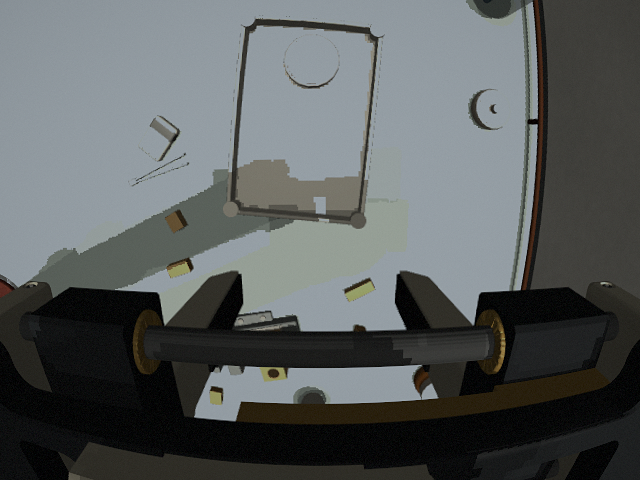

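The tray corner posts are at px (231,208), (358,220), (376,33) and (250,24), and the tin at (311,61).

Run:
```python
from h import *
c=cam("wrist")
A,B,C,D=[onz(c,u,v,.146) for u,v in ((231,208),(358,220),(376,34),(250,24))]
print(np.round([A,B,C,D],4)); ctr=(A+B+C+D)/4; y=(D-A)+(C-B); print("ctr",ctr,"yaw",np.rad2deg(np.arctan2(-y[0],y[1])),"size",[round(float(np.linalg.norm(v)),3) for v in (B-A,C-D,D-A,C-B)])
T=onz(c,311,61,.143); print("tin",T,np.linalg.norm(T-ctr))
R=rd(YV); S=ST
env.reach([S[0],S[1],.15],R); env.set_gripper(.08)
print(env.move_l([S[0],S[1],.050],max_speed=.1,f_stop=8),st())
env.set_gripper(.03,20); print(st())
p=np.array(env.read_tcp_pos()); env.move_l([p[0],p[1],.12],R,max_speed=.1); print(st())
env.move_l([p[0],p[1],.25],R,max_speed=.25); print(st())
s=cam("scene"); cv2.imwrite("pics/s5.png",s["image"][130:360,180:600])
```

```text
[[0.5468 0.2467 0.146 ]
 [0.6663 0.2346 0.146 ]
 [0.6822 0.4092 0.146 ]
 [0.5671 0.4204 0.146 ]]
ctr [0.61560869 0.32773773 0.146     ] yaw -5.941936731578583 size [0.12, 0.116, 0.175, 0.175]
tin [0.623003   0.38238919 0.143     ] 0.055230947508306705
False (10.5, [0.5676, 0.0274, 0.0506], 'w', 0.0799, 'g', 0.0, 'F', [-0.2, 0.3, -0.5])
(11.1, [0.567, 0.0275, 0.0501], 'w', 0.046, 'g', 20.0, 'F', [0.3, 0.9, 0.6])
(12.0, [0.5664, 0.0276, 0.1194], 'w', 0.046, 'g', 20.0, 'F', [-0.1, 0.1, -1.4])
(12.7, [0.5659, 0.0276, 0.2484], 'w', 0.046, 'g', 20.0, 'F', [0.5, -0.1, -0.4])
```

Run:
```python
from h import *
a=np.deg2rad(-5.9); C=np.array([.6156,.3277]); P=C+(-.012)*np.array([-np.sin(a),np.cos(a)])
R=rd(-5.9)
env.reach([P[0],P[1],.25],R); print(st())
env.move_l([P[0],P[1],.160],R,max_speed=.12); f0=np.array(env.read_force())
print(env.move_l([P[0],P[1],.150],R,max_speed=.02,f_stop=3),st())
env.set_gripper(.075); print(st())
env.move_l([P[0],P[1],.26],R,max_speed=.15)
env.reach([.63,.2,.32],rd(90)); c=cam("wrist"); cv2.imwrite("pics/w5.png",c["image"][0:400]); print(t())
for p in (A:=[np.r_[P,.184]]): print(proj(c,p))
```

```text
(13.8, [0.615, 0.313, 0.2495], 'w', 0.046, 'g', 20.0, 'F', [0.2, 0.3, -0.3])
True (15.2, [0.6145, 0.3159, 0.1521], 'w', 0.046, 'g', 20.0, 'F', [0.4, -0.2, 3.2])
(15.8, [0.6136, 0.3155, 0.1508], 'w', 0.0748, 'g', 0.0, 'F', [0.3, -0.9, -0.2])
18.2
(np.float64(299.3080144561855), np.float64(86.03442628413825))
```

View pics/w5.png

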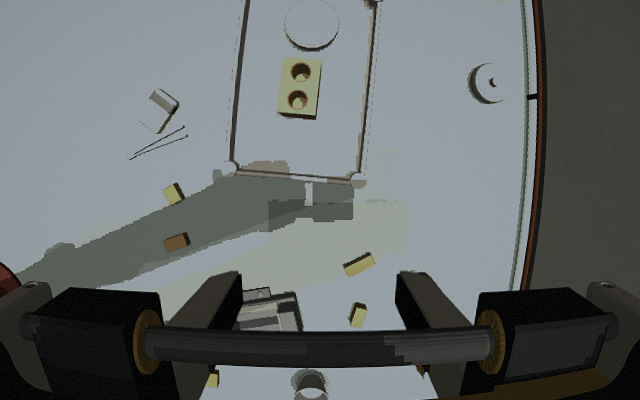

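The stand is upright on the tray floor beside the tin, with holes at px (301,71) and (298,98). Cups next.

Run:
```python
from h import *
env.reach([.57,-.27,.30],rd(90)); c=cam("wrist"); im=c["image"]; print(t())
g=cv2.GaussianBlur(cv2.cvtColor(im,cv2.COLOR_BGR2GRAY),(5,5),1)
for x,y in ((.439,-.208),(.567,-.185),(.614,-.095),(.677,-.221)):
    u,v=proj(c,[x,y,.05]); e=proj(c,[x+.028,y,.05]); r=np.hypot(e[0]-u,e[1]-v)
    x0,y0=int(u-2.2*r),max(0,int(v-2.2*r)); roi=g[y0:int(v+2.2*r),x0:int(u+2.2*r)]
    hc=cv2.HoughCircles(roi,cv2.HOUGH_GRADIENT,1,50,param1=60,param2=8,minRadius=int(.85*r),maxRadius=int(1.15*r))
    print((int(u),int(v),round(r,1)), None if hc is None else (hc[0][0]+[x0,y0,0]).round(1), None if hc is None else onz(c,hc[0][0][0]+x0,hc[0][0][1]+y0,.05).round(4))
    if hc is not None: cv2.circle(im,(int(round(hc[0][0][0]+x0)),int(round(hc[0][0][1]+y0))),int(hc[0][0][2]),(0,0,255),1)
cv2.imwrite("pics/w6.png",im[0:400])
```

```text
20.0
(203, 153, np.float64(23.3)) [204.5 155.5  21. ] [ 0.4405 -0.2109  0.05  ]
(314, 130, np.float64(25.3)) [315.5 132.5  22.5] [ 0.5679 -0.1877  0.05  ]
(357, 52, np.float64(24.8)) [360.5  54.5  22.8] [ 0.6176 -0.0974  0.05  ]
(411, 164, np.float64(23.2)) [412.5 164.5  22.1] [ 0.6785 -0.2215  0.05  ]
```

View pics/w6.png

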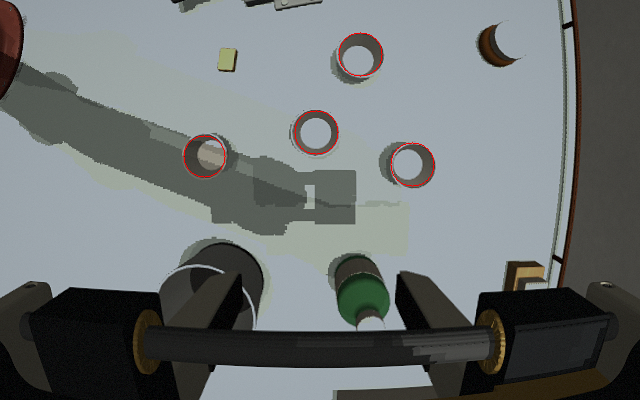

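The red circles sit on all four rims. I'll nest onto the middle cup, closing along x.

```bash
cat >> h.py <<'E'
def findcup(c,x,y,z=.05):
    g=cv2.GaussianBlur(cv2.cvtColor(c["image"],cv2.COLOR_BGR2GRAY),(5,5),1)
    u,v=proj(c,[x,y,z]); e=proj(c,[x+.028,y,z]); r=np.hypot(e[0]-u,e[1]-v)
    x0,y0=max(0,int(u-2.2*r)),max(0,int(v-2.2*r)); roi=g[y0:int(v+2.2*r),x0:int(u+2.2*r)]
    hc=cv2.HoughCircles(roi,cv2.HOUGH_GRADIENT,1,50,param1=60,param2=8,minRadius=int(.85*r),maxRadius=int(1.15*r))
    return None if hc is None else onz(c,hc[0][0][0]+x0,hc[0][0][1]+y0,z)[:2]
def nest(src,dst,n):
    R=rd(90); env.reach([.57,-.27,.30],R); c=cam("wrist"); cv2.imwrite(f"pics/n{n}.png",c["image"])
    s=findcup(c,*src); d=findcup(c,*dst,.05+.018*(n-1)); print("src",s,"dst",d)
    if s is None or d is None or np.hypot(*(s-src))>.006 or np.hypot(*(d-dst))>.006: print("MOVED?"); return d
    env.set_gripper(.08)
    env.reach([*s,.11],R); print(env.move_l([*s,.033],R,max_speed=.1,f_stop=6),st())
    env.set_gripper(.04,6); print(st())
    env.move_l([*s,.15],R,max_speed=.15); print(st())
    env.move_l([*d,.15],R,max_speed=.15)
    z=.033+.018*n; env.move_l([*d,z+.012],R,max_speed=.12)
    print("contact",env.move_l([*d,z-.001],R,max_speed=.03,f_stop=3),st())
    env.set_gripper(.075); print(st())
    env.move_l([*d,.15],R,max_speed=.15)
    return d
E
python3 - <<'E'
from h import *
B=nest((.6176,-.0974),(.5679,-.1877),1)
env.reach([.57,-.27,.30],rd(90)); c=cam("wrist"); cv2.imwrite("pics/w7.png",c["image"][0:350,100:500]); print(t(),findcup(c,*B,.068))
E
```

```text
src [ 0.61595076 -0.09807468] dst [ 0.5671858  -0.18598272]
False (22.6, [0.6166, -0.0982, 0.0336], 'w', 0.0799, 'g', 0.0, 'F', [-0.7, -0.5, 0.5])
(23.1, [0.6163, -0.0981, 0.0333], 'w', 0.0537, 'g', 6.0, 'F', [-0.6, -0.0, 0.6])
(24.1, [0.6151, -0.098, 0.1489], 'w', 0.054, 'g', 6.0, 'F', [-0.3, 0.1, -0.7])
contact True (26.2, [0.5669, -0.1867, 0.051], 'w', 0.0541, 'g', 6.0, 'F', [0.2, -1.9, 1.8])
(26.8, [0.5665, -0.186, 0.0507], 'w', 0.0748, 'g', 0.0, 'F', [-0.5, -0.0, 0.5])
28.4 [ 0.5676066  -0.18835715]
```

View pics/w7.png

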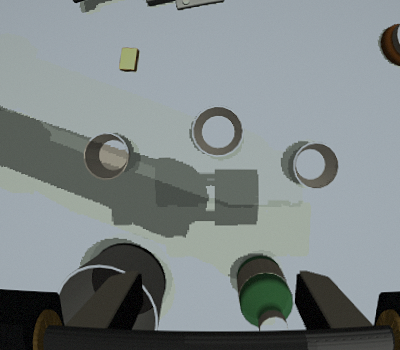

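The first cup is nested, with the stack at crop px (218,131). Two cups to go.

Run:
```python
from h import *
B=nest((.6785,-.2215),(.567,-.187),2)
B=nest((.4405,-.2109),(.567,-.187),3)
env.reach([.57,-.27,.30],rd(90)); c=cam("wrist"); cv2.imwrite("pics/w8.png",c["image"][0:350]); print(t(),findcup(c,*B,.104))
s=cam("side"); cv2.imwrite("pics/sd8.png",s["image"])
```

```text
src [ 0.67850082 -0.22355214] dst [ 0.56833619 -0.18693113]
False (30.8, [0.6792, -0.2238, 0.0338], 'w', 0.0801, 'g', 0.0, 'F', [0.2, -0.4, 0.7])
(31.4, [0.6788, -0.2236, 0.0334], 'w', 0.0553, 'g', 6.0, 'F', [0.2, -0.3, 1.1])
(32.3, [0.6776, -0.2233, 0.1487], 'w', 0.055, 'g', 6.0, 'F', [-0.1, 0.7, -0.5])
contact True (34.4, [0.5682, -0.187, 0.0686], 'w', 0.0551, 'g', 6.0, 'F', [-0.5, 0.7, 3.2])
(34.9, [0.5675, -0.1867, 0.068], 'w', 0.0749, 'g', 0.0, 'F', [0.2, -0.2, 0.2])
src [ 0.43956377 -0.210829  ] dst [ 0.56766291 -0.18680031]
False (38.6, [0.4401, -0.2111, 0.0335], 'w', 0.0801, 'g', 0.0, 'F', [-0.6, 0.5, -0.2])
(39.2, [0.4397, -0.2109, 0.0332], 'w', 0.054, 'g', 6.0, 'F', [-0.2, -0.6, 1.5])
(40.1, [0.4389, -0.2105, 0.1493], 'w', 0.0539, 'g', 6.0, 'F', [0.0, 0.1, -0.4])
contact True (42.1, [0.5675, -0.1868, 0.0865], 'w', 0.0542, 'g', 6.0, 'F', [0.2, -0.1, 3.1])
(42.7, [0.5669, -0.1866, 0.0859], 'w', 0.0749, 'g', 0.0, 'F', [-0.3, 0.0, 0.3])
44.1 [ 0.56674918 -0.18735669]
```

View pics/sd8.png

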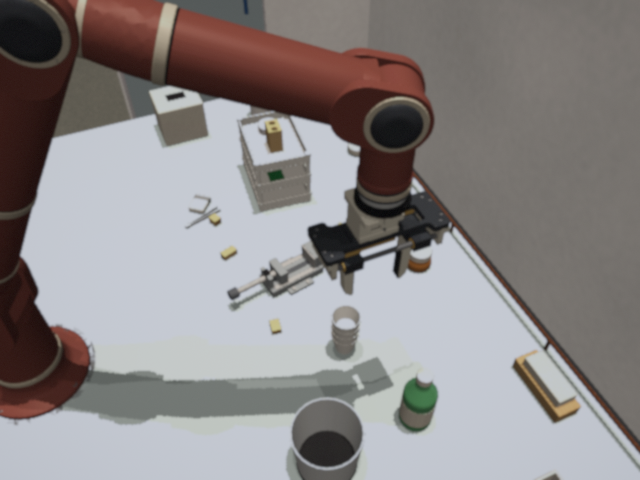

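The stack of four stands upright at px (345,330). One offcut was knocked to px (215,219), near the tweezers, as the task warned. Now I'll locate the offcuts from above.

```bash
cat >> h.py <<'E'
def blobs(c,z=.017,lim=None):
    hsv=cv2.cvtColor(c["image"],cv2.COLOR_BGR2HSV); m=cv2.inRange(hsv,(12,60,40),(36,255,255)); out=[]
    for k in cv2.findContours(m,cv2.RETR_EXTERNAL,cv2.CHAIN_APPROX_NONE)[0]:
        if cv2.contourArea(k)<120: continue
        w=np.array([onz(c,*p[0],z)[:2] for p in k],np.float32)*1000
        (x,y),(a,b),an=cv2.minAreaRect(w)
        if a<b: a,b,an=b,a,an+90
        if a<60 and b>9 and 380<np.hypot(x,y)<850: out.append((x/1000,y/1000,a,b,(an+90)%180-90))
    return out   # long axis at angle an (deg, world)
E
python3 - <<'E'
from h import *
L=[((.53,.18,.25),180),((.53,-.09,.25),180),((.60,.07,.25),0)]; ims=[]
for p,y in L:
    env.reach(p,rd(y)); c=cam("wrist"); ims.append(cv2.resize(c["image"][0:330],(400,206)))
    print(t(),p,env.read_q()[6].round(2)); [print("  ",np.round(b,3).tolist()) for b in blobs(c)]
    ims[-1]=c["image"][20:300,180:460]
cv2.imwrite("pics/o9.png",cv2.resize(np.hstack(ims),(798,266)))
E
```

```text
45.8 (0.53, 0.18, 0.25) 0.94
   [0.675, 0.105, 31.34, 18.877, 27.829]
   [0.657, 0.365, 53.007, 24.868, 44.932]
   [0.458, -0.088, 29.23, 19.468, 84.449]
   [0.43, 0.138, 35.157, 18.192, 17.684]
46.9 (0.53, -0.09, 0.25) 1.44
   [0.457, -0.091, 28.129, 19.617, 82.395]
   [0.431, 0.247, 34.866, 21.887, -69.018]
   [0.431, 0.134, 34.767, 23.114, 18.5]
49.5 (0.6, 0.07, 0.25) -1.58
   [0.801, -0.048, 55.887, 35.066, 48.947]
```

View pics/o9.png

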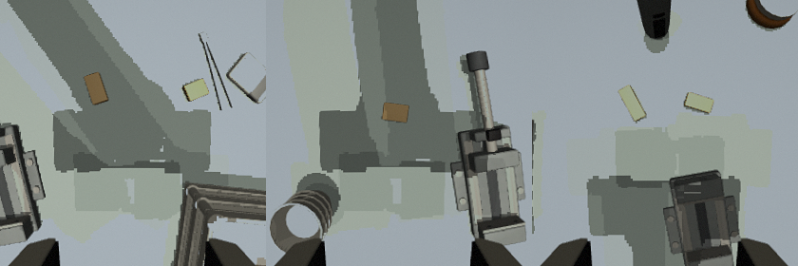

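All five are visible. The pale ones need a lower saturation limit, and C lies about 15 mm from the tweezers, so I'll grip it along world x. I'll pick each after a fresh look, starting with A, then check it.

```bash
sed -i 's/(12,60,40),(36,255,255)/(12,32,40),(42,255,255)/' h.py
cat >> h.py <<'E'
BIN=(.442,-.373)
def pick(look,lyaw,exp,yaws=None,dry=False):
    env.reach(look,rd(lyaw)); c=cam("wrist"); bs=blobs(c)
    b=min(bs,key=lambda b:np.hypot(b[0]-exp[0],b[1]-exp[1])); print("blob",np.round(b,3).tolist())
    if np.hypot(b[0]-exp[0],b[1]-exp[1])>.03 or b[2]>48 or b[3]>27: print("REJECT"); return
    # closing line (tool y) along the short axis <=> tool x along the long axis
    ys=[b[4]+k for k in (0,180,-180)]
    ys=sorted(ys,key=lambda a:abs((a-(yaws or 90)+180)%360-180)); y=ys[0]; print("yaw",y)
    if dry: return
    R=rd(y); env.set_gripper(.045); env.reach([b[0],b[1],.14],R)
    print(env.move_l([b[0],b[1],.004],R,max_speed=.1,f_stop=6),st())
    env.set_gripper(.005,12); print(st())
    env.move_l([b[0],b[1],.24],R,max_speed=.2); w=env.read_gripper_width(); print("held",w)
    if w<.012: print("MISSED"); return
    env.reach([*BIN,.20],rd(90)); env.move_l([*BIN,.075],max_speed=.15,f_stop=10); env.set_gripper(.04); print(st())
    env.move_l([*BIN,.20],max_speed=.2)
E
python3 - <<'E'
from h import *
s=cam("side"); print("bin",onz(s,327,433,.11))
pick((.53,-.09,.25),180,(.457,-.091))
pick((.53,.18,.25),180,(.43,.138))
pick((.53,.18,.25),180,(.431,.247),dry=True)
pick((.60,.07,.25),0,(.688,.107),dry=True)
pick((.60,.07,.25),0,(.688,.031),dry=True)
E
```

```text
bin [ 0.44337186 -0.384589    0.11      ]
blob [0.457, -0.091, 28.866, 20.196, 82.116]
yaw 82.11569213867188
False (55.8, [0.4578, -0.0907, 0.0045], 'w', 0.045, 'g', 0.0, 'F', [-0.3, -0.3, 0.3])
(56.3, [0.4575, -0.0907, 0.0041], 'w', 0.0201, 'g', 12.0, 'F', [-0.1, 0.6, 1.8])
held 0.020070534858852292
(60.3, [0.442, -0.373, 0.075], 'w', 0.0396, 'g', 0.0, 'F', [-0.1, 0.9, 0.2])
blob [0.43, 0.138, 35.548, 18.524, 17.714]
yaw 17.713756561279297
False (67.1, [0.4307, 0.1381, 0.0044], 'w', 0.0451, 'g', 0.0, 'F', [-0.1, 0.4, -0.1])
(67.6, [0.4304, 0.1381, 0.0041], 'w', 0.0178, 'g', 12.0, 'F', [1.0, 0.2, 1.7])
held 0.017989226128346032
(72.5, [0.442, -0.373, 0.075], 'w', 0.0402, 'g', 0.0, 'F', [0.1, 0.9, -0.6])
blob [0.431, 0.25, 26.73, 19.42, -64.977]
yaw 115.0230712890625
blob [0.685, 0.106, 40.479, 15.452, 27.883]
yaw 27.883224487304688
blob [0.685, 0.031, 31.408, 16.95, 74.371]
yaw 74.37080383300781
```

Run:
```python
from h import *
pick((.60,.07,.25),0,(.685,.106),yaws=208)
pick((.60,.07,.25),0,(.685,.031))
env.reach((.53,.20,.25),rd(180)); c=cam("wrist"); b=min(blobs(c),key=lambda b:np.hypot(b[0]-.431,b[1]-.25)); print(b)
L=np.array([np.cos(np.deg2rad(b[4])),np.sin(np.deg2rad(b[4]))]); L*=np.sign(L[1]); S=np.array([L[1],-L[0]]); g=np.array(b[:2])-.004*L
im=c["image"]
for s in (1,-1):
    q=[np.r_[g+s*S*d+e*L,.004] for d,e in ((.018,-.0085),(.018,.0085),(.0365,.0085),(.0365,-.0085))]
    cv2.polylines(im,[np.int32([proj(c,p) for p in q])],True,(0,0,255),1)
u,v=map(int,proj(c,[*g,0])); cv2.imwrite("pics/c10.png",cv2.resize(im[max(0,v-70):v+70,u-90:u+90],None,fx=4,fy=4)); print(t())
```

```text
blob [0.685, 0.106, 40.717, 15.723, 28.761]
yaw 208.76116561889648
False (81.7, [0.6851, 0.106, 0.0049], 'w', 0.0449, 'g', 0.0, 'F', [-0.2, 0.3, -0.5])
(82.3, [0.6847, 0.1056, 0.0041], 'w', 0.0154, 'g', 12.0, 'F', [0.2, -0.1, 0.3])
held 0.014844939770621034
(87.2, [0.442, -0.373, 0.075], 'w', 0.04, 'g', 0.0, 'F', [0.3, 0.6, 0.3])
blob [0.685, 0.031, 31.034, 16.892, 74.409]
yaw 74.40889739990234
False (92.8, [0.6859, 0.0313, 0.0049], 'w', 0.0448, 'g', 0.0, 'F', [0.7, -0.2, 0.0])
(93.3, [0.6854, 0.0311, 0.0041], 'w', 0.016, 'g', 12.0, 'F', [0.6, -0.1, -0.0])
held 0.0159207862397605
(98.0, [0.442, -0.373, 0.0751], 'w', 0.04, 'g', 0.0, 'F', [-0.3, 0.4, -0.6])
(0.4312720642089844, 0.2504006042480469, 26.105239868164062, 19.331832885742188, -66.4747543334961)
100.9
```

View pics/c10.png

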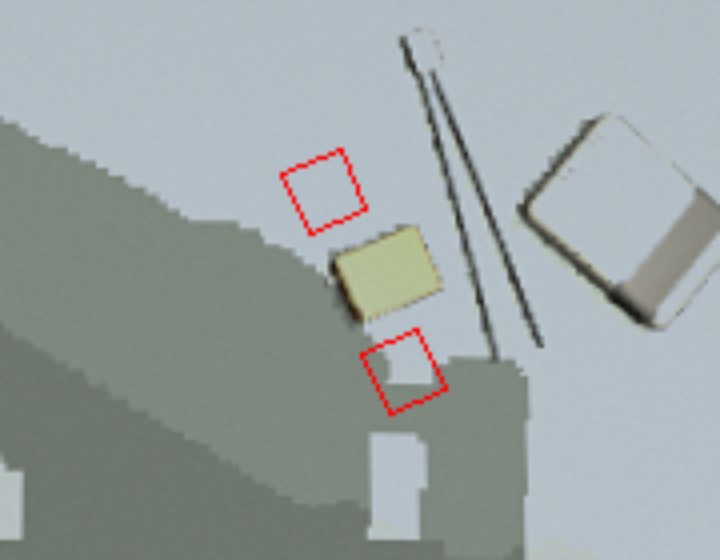

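The red finger footprints clear the tweezers by about 10 mm. I'll pick the last offcut.

Run:
```python
from h import *
c=cam("wrist"); b=min(blobs(c),key=lambda b:np.hypot(b[0]-.431,b[1]-.25))
L=np.array([np.cos(np.deg2rad(b[4])),np.sin(np.deg2rad(b[4]))]); L*=np.sign(L[1]); S=np.array([L[1],-L[0]]); g=np.array(b[:2])-.004*L-.003*S
y=np.rad2deg(np.arctan2(L[1],L[0])); R=rd(y); print(b,y)
env.set_gripper(.036); env.reach([*g,.14],R)
print(env.move_l([*g,.005],R,max_speed=.08,f_stop=5),st())
env.set_gripper(.005,12); print(st())
env.move_l([*g,.24],R,max_speed=.2); print("held",env.read_gripper_width())
env.reach([*BIN,.20],rd(90)); env.move_l([*BIN,.075],max_speed=.15,f_stop=10); env.set_gripper(.04); print(st())
env.move_l([*BIN,.25],max_speed=.2)
env.reach([.5,-.42,.32],rd(90)); c=cam("wrist"); s=cam("scene"); d=cam("side")
cv2.imwrite("pics/f11.png",np.hstack([c["image"][0:300,80:420],s["image"][130:430,140:560]])); print(t())
cv2.imwrite("pics/f12.png",d["image"])
```

```text
(0.4312750244140625, 0.2502575836181641, 26.338882446289062, 19.322935104370117, -66.02945518493652) 113.97054481506348
False (104.3, [0.4304, 0.2455, 0.0054], 'w', 0.0361, 'g', 0.0, 'F', [-0.7, 0.0, -0.5])
(104.7, [0.4303, 0.2455, 0.0052], 'w', 0.0189, 'g', 12.0, 'F', [0.2, -0.5, 1.7])
held 0.019001398448280468
(109.7, [0.4398, -0.3716, 0.0722], 'w', 0.04, 'g', 0.0, 'F', [0.0, 0.6, -0.2])
111.4
```

View pics/f11.png

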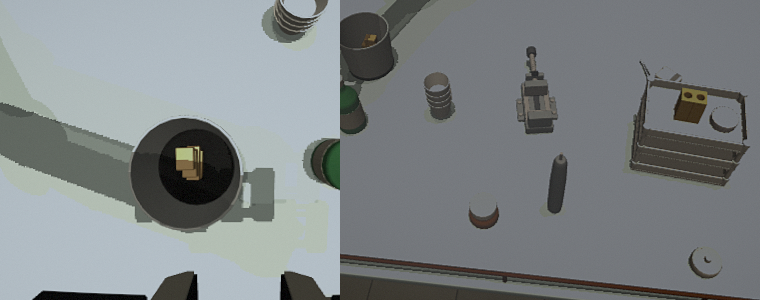

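The offcuts lie inside the bin at left px (190,160), and the shelf is clear of others. The stack is upright, the stand is beside the tin, and the vise is open.

```bash
python3 -c "
from h import *
print(hand_in())"
```

```text
the job is handed in; nothing more can be done
None
```

The job is done and handed in at about 111 s: the vise jaw is about 36 mm open, the stand is upright in the top tray beside the tin, all four cups are nested in one stack, and all five offcuts are in the bin.

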